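Click the lid rim of a food box shut

ROBOT

A 6-joint arm with a two-finger parallel gripper is mounted at the origin on the work surface. World frame = base frame: x ahead of the robot, y to its left, z up, the work surface at z = 0. Lengths are in m, angles in rad, forces in N, time in s.
With the tool pointing down it reaches from about 0.3 to 0.75 m from the base axis. Payload 8.5 kg.
Tool frame: the origin (TCP) lies at the very end of the fingers, on their centre line; the grasp point (between the pads) lies grip_depth behind it (grip_depth is the distance from the TCP to the grasp point, in m); z points along the fingers, y is the direction in which the jaws open and shut (so a half turn about z gives the same grasp; the last joint's range is limited). The gripper opens to 85 mm and grips with 20 to 120 N. Pads are 22 mm wide; open, the fingers measure 114 mm over their backs; the gripper's body (76 mm by 85 mm) begins 54 mm behind the grasp point. The pads swing forward as they close: fully open they stand 13 mm farther back than shut.
Start: joints at [-1.389, 0.381, 1.297, -0, 1.464, -0.215], TCP at [0.213, -0.507, 0.201] pointing down, gripper open.
Joint ranges: [-3.11, 3.11], [-0.89, 2.33], [0.22, 2.48], [-1.42, 4.56], [0.17, 2.85], [-2.88, 2.88]. Speed limits (rad/s): [2.39, 2.39, 3.14, 3.14, 3.14, 3.14].

INTERFACE

Orientations are given as a unit quaternion [x, y, z, w].
In Python, from station import * gives the robot as it stands.
- The arm moves only by the tool servo_tool, never from a script. Its arguments are lists of equal length, an entry for each row: "delta_pos": the shift along the tool's x, y, z in m, a list of three; "angular": the turn, a rotation vector about the tool's x, y, z in degrees, a list of three; "grip": the gripper's target within -1 to 1 (fully open at 1, half-way at 0, shut at -1). In form: {"delta_pos": [[tx, ty, tz], ...], "angular": [[wx, wy, wz], ...], "grip": [grip, ...]}. A call has 1 to 10 rows; each row is the pose to reach, as a shift and turn from the pose measured when the call began, along the tool's axes at that moment; what a row does not reach only later rows make up. A row lasts 1/8 s, in which the tool goes at most 62.5 mm and 10.7 degrees, less where a joint would pass 70% of its speed; a pose out of reach is approached as far as the arm can. A call with a gripper value outside its range is refused whole. The fingers move at their own pace and stop on an object; "grip_force" is the grip in N (left out, the last holds). Time passes only in rows, so rows that repeat a pose let the fingers close. It gives the time, the measured TCP pose, the force and the opening at its end, in the units of the state.
- observe(): the state, without advancing time (a new reading comes with each control period).
- snapshot(name): name is "scene" or "top" or "wrist"; returns (picture, depth): 480x640x3 uint8, red, green, blue; 480x640 float32, m along the optical axis (not along the pixel's ray), 0 where there is no reading.
- camera_info(name): a dict with "intrinsics" (3x3 intrinsics, pixels), "rvec" (rotation vector, rad) and "tvec" (3), from world to camera coordinates, as OpenCV has them; the wrist camera has in their place "T_tool_cam" (4x4, takes a point from camera to tool coordinates, whose origin is the TCP and whose axes are the flange's). Camera axes: x right, y down, z forward; pixel columns grow to the right and rows downward; lengths in m; the calibration is good to about 2 mm. A picture is of the moment at which its call begins: read the wrist's pose just before it. camera_info takes no time and is no camera call.
- close_job(): hands the job in, once; it reports no verdict.
Trained networks look in the newest picture that a camera, given by its name, has taken for a name from the list of things; names that differ only in an ending like _2 or _b are one class to them, and where a whole thing is asked for, a point or a joint stands for the part that bears it (a point fixed in the world has none). Each returns a list of dicts, best first, with "conf" (0 to 1); they miss things now and then, are a little off and sometimes report something else, mostly with a low value. They report only what shows in the picture. A call takes as long as a camera call. They do not tell look-alikes from the thing itself.
- look_for(camera, name): "box" ([centre column, centre row, width, height] in pixels, round what is visible of it).
- regions_of(camera, name): "region" (480x640 bool, what is visible of it) and "box" ([centre column, centre row, width, height] in pixels, round what is visible of it).
The state is a dict: "time_s": time; "q": joint angles; "joint_velocities": joint speeds; "tau": joint torques, N m; "tcp_pos": TCP position; "orientation": TCP orientation; "ft_force": force on the tool from outside, world axes, zero at the start; "moment": the same for the moment, N m; "width": opening from 0.0 (shut) to 1.0 (fully open).
Only numpy, scipy, OpenCV 4.12 (cv2) and the standard library are available. Lean on these libraries where they do the work, as an engineer would, in place of code of your own. Each camera call takes 0.05 s, during which the arm holds its last target.

TASK

The lid lies on the white food box, but its blue rim is not clipped yet: press your way round it, section by section, until all four blue sections have clicked shut flush with the white corners. Only press: do not pick up or tip the box or push it along the bench, do not touch the knob in the middle of the lid, and leave everything else where it stands.

Things in the scene. Friction and masses are not known exactly. Their poses are not given: they have to be found in the camera images.
- tub: The white plastic food box with the blue-rimmed lid laid on it: 190 (its x) x 150 (its y) x 80 mm high with the rim sections up, 72 mm when shut, about 2 kg in all, standing loose on the bench. Origin: centre of its underside; z up. Four white corner blocks, 24 x 24 mm, top 72 mm above the bench, are fixed; the white lid plate inside the rim is fixed too, top 64 mm above the bench.
- lid_knob: White mushroom knob in the middle of that lid, 32 mm across, fixed to the lid, not to be touched. Origin: centre of its foot, 64 mm above the bench; its top is 22 mm higher.
- rim_a_top (a point): Middle of the top face of the short blue rim section on the box's +x side (85 mm from the box's centre): a bar 98 mm long, 20 mm wide, 10 mm thick, with a grey thumb mark. The point moves with the section: 80 mm above the bench when up, 72 mm when shut; its axes are the box's.
- rim_b_top (a point): Middle of the top face of the long blue rim section on the box's +y side (65 mm from the box's centre): a bar 138 mm long, 20 mm wide, 10 mm thick, with a grey thumb mark. The point moves with the section: 80 mm above the bench when up, 72 mm when shut; its axes are the box's.
- rim_c_top (a point): Middle of the top face of the short blue rim section on the box's -x side (85 mm from the box's centre): a bar 98 mm long, 20 mm wide, 10 mm thick, with a grey thumb mark. The point moves with the section: 80 mm above the bench when up, 72 mm when shut; its axes are the box's.
- rim_d_top (a point): Middle of the top face of the long blue rim section on the box's -y side (65 mm from the box's centre): a bar 138 mm long, 20 mm wide, 10 mm thick, with a grey thumb mark. The point moves with the section: 80 mm above the bench when up, 72 mm when shut; its axes are the box's.
- rim_a (a joint): Travel of the short rim section on the +x side, in m: 0 = up (start), 0.008 = clicked shut, flush with the corner blocks. It snaps over centre: the resistance is about 9 N at the start, fading to none at half travel (4 mm); past that it snaps down against its stop and stays; let go earlier, it springs back up.
- rim_b (a joint): Travel of the long rim section on the +y side, in m: 0 = up (start), 0.008 = clicked shut, flush with the corner blocks. It snaps over centre: the resistance is about 9 N at the start, fading to none at half travel (4 mm); past that it snaps down against its stop and stays; let go earlier, it springs back up.
- rim_c (a joint): Travel of the short rim section on the -x side, in m: 0 = up (start), 0.008 = clicked shut, flush with the corner blocks. It snaps over centre: the resistance is about 9 N at the start, fading to none at half travel (4 mm); past that it snaps down against its stop and stays; let go earlier, it springs back up.
- rim_d (a joint): Travel of the long rim section on the -y side, in m: 0 = up (start), 0.008 = clicked shut, flush with the corner blocks. It snaps over centre: the resistance is about 9 N at the start, fading to none at half travel (4 mm); past that it snaps down against its stop and stays; let go earlier, it springs back up.
- die: White plastic forming die, a cone-like cup shape 66 mm across and 50 mm high, loose beside the box. Origin: centre of its underside.
- nozzle: Steel ring, 56 mm outside, 36 mm inside, 22 mm high, loose beside the box. Origin: centre of its underside.
- box_shut: A second white food box of the same size, its grey rim already shut (72 mm high, knob to 86 mm), loose, on the left of the bench. Origin: centre of its underside.
- spray: Clear plastic bottle with blue cap, 60 mm across, 150 mm high, loose. Origin: centre of its underside.
- mug: Steel mug, 80 mm across, 90 mm high, loose. Origin: centre of its underside.
- scraper: Spatula, 180 mm long, with red handle lying on the bench, loose. Origin: its underside, about its middle.
- jar: Glass jar with red lid, 66 mm across, 80 mm high, loose. Origin: centre of its underside.
Things that resemble listed ones, but are neither listed nor needed, are in the scene too. What is shaped like the tub but orange or purple is not meant.

How it is judged:
At the end, for the whole second after the job is handed in: All four blue rim sections are shut (joint above 0.0065 of 0.008 m), and the box stands level (within 0.05 rad) and at rest on the bench within 25 mm of where it started (value of joint each of rim_a, rim_b, rim_c, rim_d above 0.0065 m and angle between tub's own z axis and vertical below 0.05 rad and height (world z) of tub below 0.006 m and distance of tub from where it was at the start of the episode below 0.025 m and linear speed of tub below 0.02 m/s); the robot touches nothing.
It fails at once if the box was picked up or tipped (height (world z) of tub above 0.012 m or angle between tub's own z axis and vertical above 0.12 rad).
It fails at once if the box was pushed along the bench by more than 25 mm (distance of tub from where it was at the start of the episode above 0.025 m).
It fails at once if the lid's knob was touched with more than 2 N (contact force between the arm and lid_knob above 2 N).
It fails at once if the lid's knob was touched by the fingers with more than 2 N (contact force between the fingers and lid_knob above 2 N).
It fails at once if another thing on the bench was moved by more than 25 mm (distance of any of die, nozzle, box_shut, spray, mug, scraper, jar from where it was at the start of the episode above 0.025 m).
It also fails if it takes over 45 s, if anything falls off the work surface, if the arm or the gripper's body presses on something with over 40 N, if the wrist force passes 120 N, or if a joint passes its speed limit or range.

## Working session

There is one attempt and no reset: what is moved stays moved. The work goes in short steps, Python scripts to look and compute and a tool call to move; the robot and the scene stay as the last step left them, time stands still between calls to the robot, and variables do not carry over. Pictures are saved under pics/ and viewed, and the job is handed in when it is done.

Besides the shell and the picture viewer there is one more tool, called after ">>>" as name(argument=value, ...) on one line, values as JSON. servo_tool: Moves the arm, as the interface text tells. Its arguments: {"type":"object","properties":{"delta_pos":{"type":"array","items":{"type":"array","items":{"type":"number"}}},"angular":{"type":"array","items":{"type":"array","items":{"type":"number"}}},"grip":{"type":"array","items":{"type":"number"}},"grip_force":{"type":"number"}},"required":["delta_pos","angular","grip"]}

```bash
mkdir -p pics; ls
python3 - <<'E'
from station import *
import cv2,numpy as np
s=observe(); print(s)
for n in ["scene","top"]:
    p,d=snapshot(n); cv2.imwrite(f"pics/{n}0.png",p[:,:,::-1]); np.savez(f"{n}0.npz",p=p,d=d); print(n,camera_info(n))
    for o in ["tub","box_shut"]:
        print(o,[(r['conf'],r['box']) for r in look_for(n,o)])
print(camera_info("wrist"))
E
```

```text
pics
{'time_s': 0.0, 'q': array([-1.38928931e+00,  3.81195439e-01,  1.29828237e+00, -2.84600184e-05,
        1.46358766e+00, -2.15333344e-01]), 'joint_velocities': array([ 0.00025783, -0.00152944,  0.00093299, -0.00065058,  0.00217049,
        0.00091282]), 'tau': array([-2.35459906e-03, -4.48464310e+01, -2.31276137e+01, -4.10436260e-04,
        4.81230862e-03, -2.49105091e-05]), 'tcp_pos': array([ 0.21248805, -0.50692242,  0.20040482]), 'orientation': array([ 9.80378648e-01,  1.97122206e-01, -1.69079523e-06, -7.36540276e-04]), 'ft_force': array([-0.15249291, -0.72196365, -0.11264876]), 'moment': array([-0.02304985,  0.01080619,  0.00345302]), 'width': 1.0007828007099375}
scene {'intrinsics': array([[506.62834351,   0.        , 318.39646325],
       [  0.        , 506.62834351, 246.05497394],
       [  0.        ,   0.        ,   1.        ]]), 'rvec': array([ 1.12090583,  2.22183378, -1.09751667]), 'tvec': array([ 0.32403252, -0.19832718,  1.61703144])}
tub [(0.92, [270.9, 248.8, 95.5, 72.9]), (0.65, [411.5, 253.7, 95.3, 67.7]), (0.6, [378.7, 336.4, 110.0, 101.0])]
box_shut [(0.95, 
[... 298 characters left out ...]
 1.3341169 ])}
tub [(0.76, [261.9, 328.4, 100.7, 103.0]), (0.64, [396.0, 245.4, 87.0, 95.7])]
box_shut [(0.8, [126.9, 279.8, 70.2, 80.2]), (0.37, [333.7, 244.0, 23.2, 21.4])]
{'intrinsics': array([[371.26526514,   0.        , 321.41764101],
       [  0.        , 371.26526514, 238.41766023],
       [  0.        ,   0.        ,   1.        ]]), 'T_tool_cam': array([[-2.40187438e-04, -9.56619023e-01, -2.91341700e-01,
         7.44430913e-02],
       [ 9.99999937e-01, -3.05477113e-04,  1.78614301e-04,
         1.00930174e-03],
       [-2.59864060e-04, -2.91341639e-01,  9.56619037e-01,
        -1.72845362e-01],
       [ 0.00000000e+00,  0.00000000e+00,  0.00000000e+00,
         1.00000000e+00]])}
```

View pics/scene0.png

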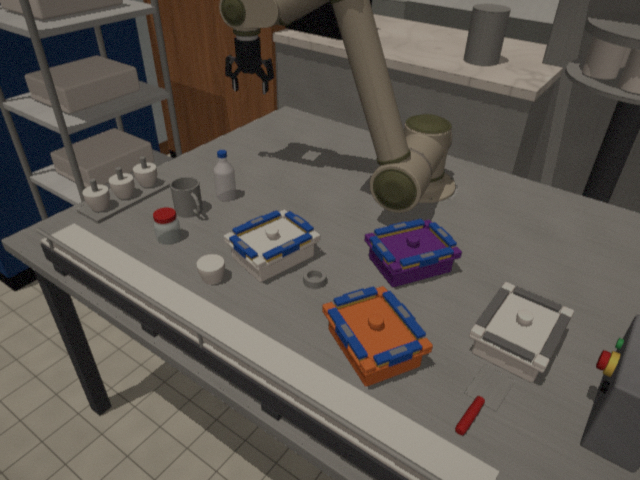

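View pics/top0.png

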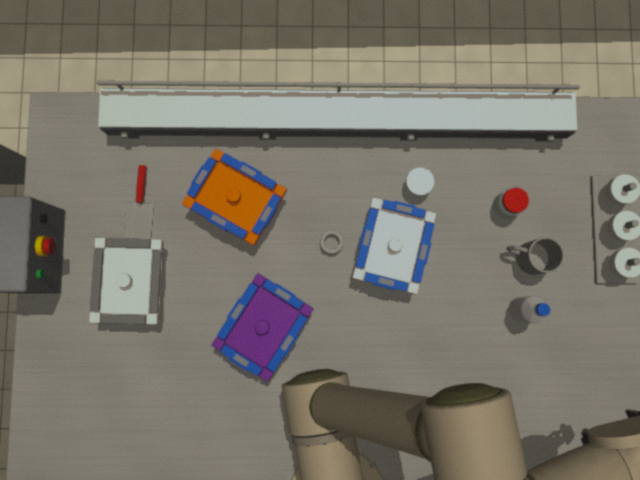

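The candidates are white/blue at top (396,245), scene (271,249); orange at top (234,196); purple at top (263,328); and grey-rimmed white at top (127,280). The white box with the blue rim fits the description. I'll check it in a crop and measure its pose.

```bash
cat > h.py <<'E'
import numpy as np,cv2
from station import *
def cloud(name,d):
    c=camera_info(name);K=c["intrinsics"];R=cv2.Rodrigues(c["rvec"])[0];t=c["tvec"]
    v,u=np.mgrid[:480,:640]
    P=np.stack([(u-K[0,2])/K[0,0]*d,(v-K[1,2])/K[1,1]*d,d],-1)
    return (P-t)@R
E
python3 - <<'E'
from h import *
z=np.load("top0.npz");p,d=z['p'],z['d']
W=cloud("top",d)
cv2.imwrite("pics/crop.png",cv2.resize(p[180:310,330:450,::-1],None,fx=4.5,fy=4.5,interpolation=cv2.INTER_CUBIC))
hsv=cv2.cvtColor(p,cv2.COLOR_RGB2HSV)
roi=np.zeros((480,640),bool);roi[190:300,345:445]=1
m=roi&(W[...,2]>0.045)&(d>0)
m=cv2.morphologyEx(m.astype(np.uint8),cv2.MORPH_OPEN,np.ones((3,3)))>0
n,l,st,c=cv2.connectedComponentsWithStats(m.astype(np.uint8));print(st)
k=1+np.argmax(st[1:,4]);m=l==k
q=W[m];r=cv2.minAreaRect(q[:,:2].astype(np.float32)*1000);print("all",r)
b=m&(hsv[...,0]>95)&(hsv[...,0]<130)&(hsv[...,1]>110)
q=W[b];print("blue",cv2.minAreaRect(q[:,:2].astype(np.float32)*1000),np.percentile(q[:,2],[5,50,95]))
n,l,st,c=cv2.connectedComponentsWithStats(b.astype(np.uint8))
for i in range(1,n):
    if st[i,4]>60: print(st[i],W[l==i].mean(0))
# bench plane height
print(np.median(W[260:300,310:340,2]))
# knob
k=m&(W[...,2]>0.083);print(k.sum(),W[k].mean(0) if k.any() else 0)
E
```

```text
[[     0      0    640    480 301405]
 [   412    190      6      4     22]
 [   419    190     10      5     44]
 [   353    198     83     96   5729]]
all ((572.0286254882812, -127.41024780273438), (157.0606689453125, 196.27915954589844), 75.9310073852539)
blue ((571.9783935546875, -126.3580551147461), (155.04937744140625, 195.9967803955078), 74.72978210449219) [0.0751928  0.0800488  0.08441941]
[383 200  42  18 281] [ 0.65557379 -0.14677602  0.07996672]
[356 208  22  60 424] [ 0.58752661 -0.06155632  0.07982514]
[413 222  21  60 431] [ 0.5566542  -0.19000429  0.08014775]
[365 273  43  18 292] [ 0.48748519 -0.10569487  0.07980354]
9.700745896554724e-05
406 [ 0.56969969 -0.12689104  0.08507533]
```

View pics/crop.png

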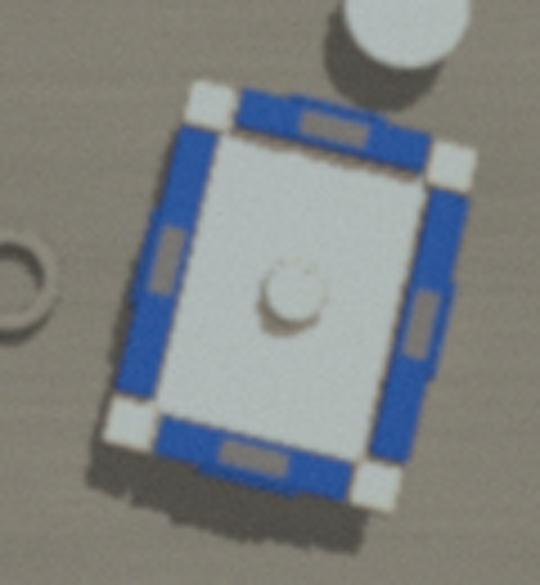

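The crop shows the white box with the four blue sections up. Its centre is at top (396,245), the die is just beyond the far short side, and the ring is to the left. The pose is centre ≈ (0.572, -0.126), yaw ≈ -13.6°. Next I'll work out the approach to the point above rim_d.

```bash
cat >> h.py <<'E'
from scipy.spatial.transform import Rotation as Ro
C=np.array([.572,-.126]);Y=np.deg2rad(-13.6)
bx=np.array([np.cos(Y),np.sin(Y)]);by=np.array([-bx[1],bx[0]])
PT={'a':C+.085*bx,'b':C+.065*by,'c':C-.085*bx,'d':C-.065*by}
Rt=np.column_stack([[*by,0],[*bx,0],[0,0,-1]])
def plan(x,y,z):
    s=observe();R=Ro.from_quat(s["orientation"])
    d=R.inv().apply(np.array([x,y,z])-s["tcp_pos"]); r=(R.inv()*Ro.from_matrix(Rt)).as_rotvec(degrees=True)
    print("delta",d.round(4),"rot",r.round(2),"t",s["time_s"],"tcp",s["tcp_pos"].round(4),"F",s["ft_force"].round(2),"w",round(s["width"],2))
E
python3 - <<'E'
from h import *
print(PT); plan(*PT['d'],.20)
z=np.load("top0.npz");W=cloud("top",z['d'])
for n,(u,v) in dict(spray=(530,308),mug=(525,255),jar=(513,200)).items(): print(n,W[v,u])
E
```

```text
{'a': array([ 0.65461669, -0.14598708]), 'b': array([ 0.58728424, -0.06282253]), 'c': array([ 0.48938331, -0.10601292]), 'd': array([ 0.55671576, -0.18917747])}
delta [ 0.4403 -0.1603  0.0009] rot [-2.000e-02 -2.000e-02 -5.367e+01] t 0.3 tcp [ 0.2125 -0.5072  0.2008] F [-1.28  0.09  0.09] w 1.0
spray [ 0.4324427  -0.41393211  0.11475677]
mug [ 0.55191341 -0.42398294  0.06524105]
jar [ 0.67498633 -0.39457477  0.083106  ]
```

>>> servo_tool(delta_pos=[[0.05, -0.018, 0], [0.1, -0.036, 0], [0.15, -0.055, 0], [0.2, -0.073, 0], [0.25, -0.091, 0], [0.3, -0.109, 0], [0.35, -0.127, 0], [0.4, -0.146, 0], [0.44, -0.16, 0], [0.44, -0.16, 0]], angular=[[0, 0, -6], [0, 0, -12], [0, 0, -18], [0, 0, -24], [0, 0, -30], [0, 0, -36], [0, 0, -42], [0, 0, -48], [0, 0, -53.7], [0, 0, -53.7]], grip=[-1, -1, -1, -1, -1, -1, -1, -1, -1, -1], grip_force=40)

```text
time_s: 1.55
tcp_pos: [0.5579, -0.1874, 0.2005]
orientation: [0.784, 0.62, 0.0, -0.0]
ft_force: [-0.7, 0.8, -0.6]
width: 0.002
```

Run:
```python
from h import *
plan(*PT['d'],.09)
s=observe();p,d=snapshot("wrist");cv2.imwrite("pics/w1.png",p[:,:,::-1]);np.savez("w1.npz",p=p,d=d)
c=camera_info("wrist");K=c["intrinsics"];T=c["T_tool_cam"]
v,u=np.mgrid[:480,:640];P=np.stack([(u-K[0,2])/K[0,0]*d,(v-K[1,2])/K[1,1]*d,d],-1)
W=Ro.from_quat(s["orientation"]).apply((P@T[:3,:3].T+T[:3,3]).reshape(-1,3)).reshape(P.shape)+s["tcp_pos"]
h=cv2.cvtColor(p,cv2.COLOR_RGB2HSV)
b=(h[...,0]>95)&(h[...,0]<130)&(h[...,1]>110)&(d>0)&(W[...,2]>.07)&(W[...,2]<.09)&(np.hypot(W[...,0]-C[0],W[...,1]-C[1])<.13)
n,l,st,_=cv2.connectedComponentsWithStats(b.astype(np.uint8))
for i in range(1,n):
    if st[i,4]>300: print(st[i],W[l==i].mean(0),np.median(W[l==i][:,2]))
```

```text
delta [-0.0021 -0.0007  0.1105] rot [-0.02 -0.05  0.28] t 1.55 tcp [ 0.5579 -0.1874  0.2005] F [-0.65  0.78 -0.6 ] w 0.0
[ 225   29  193   37 5199] [ 0.58734418 -0.06465314  0.07978463] 0.079835189493046
[ 190   72   38  132 2999] [ 0.48987932 -0.10466367  0.07970302] 0.07978467186795894
[ 412   76   39  130 2973] [ 0.65470004 -0.14583946  0.07963395] 0.07978201140195228
[ 235  211  169   29 3565] [ 0.55600228 -0.19049107  0.07978017] 0.07988142239131273
```

View pics/w1.png

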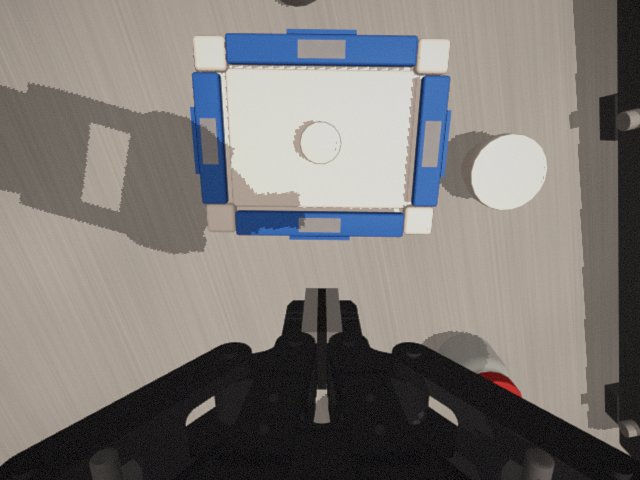

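The wrist view shows the whole box: rim_d at (320,223), rim_b at (320,48), rim_c at (209,138), rim_a at (432,140), and the knob at (320,142). Wrist and top positions agree to within 2 mm. I'll descend onto rim_d.

>>> servo_tool(delta_pos=[[-0.001, 0, 0.04], [-0.002, 0, 0.08], [-0.0025, 0, 0.11], [-0.0025, 0, 0.118], [-0.0025, 0, 0.12], [-0.0025, 0, 0.122], [-0.0025, 0, 0.124], [-0.0025, 0, 0.126], [-0.0025, 0, 0.1275], [-0.0025, 0, 0.1275]], angular=[[0, 0, 0], [0, 0, 0], [0, 0, 0], [0, 0, 0], [0, 0, 0], [0, 0, 0], [0, 0, 0], [0, 0, 0], [0, 0, 0], [0, 0, 0]], grip=[-1, -1, -1, -1, -1, -1, -1, -1, -1, -1])

```text
time_s: 2.85
tcp_pos: [0.5562, -0.191, 0.073]
orientation: [0.785, 0.619, -0.0, -0.001]
ft_force: [0.3, -0.4, 0.2]
width: -0.001
```

Run:
```python
from h import *
plan(*PT['d'],.09)
```

```text
delta [ 0.0019  0.     -0.017 ] rot [-0.06 -0.03  0.13] t 2.85 tcp [ 0.5562 -0.191   0.073 ] F [ 0.29 -0.36  0.2 ] w -0.0
```

No force is left at z = 0.073, so rim_d has snapped down. Next is rim_a.

>>> servo_tool(delta_pos=[[0, 0, -0.027], [0.034, 0.043, -0.027], [0.067, 0.085, -0.027], [0.067, 0.085, -0.027], [0.067, 0.085, -0.01], [0.067, 0.085, -0.006], [0.067, 0.085, -0.004], [0.067, 0.085, -0.002], [0.067, 0.085, 0], [0.067, 0.085, 0]], angular=[[0, 0, 0], [0, 0, 0], [0, 0, 0], [0, 0, 0], [0, 0, 0], [0, 0, 0], [0, 0, 0], [0, 0, 0], [0, 0, 0], [0, 0, 0]], grip=[-1, -1, -1, -1, -1, -1, -1, -1, -1, -1])

```text
time_s: 4.1
tcp_pos: [0.6544, -0.1457, 0.0729]
orientation: [0.785, 0.619, -0.0, -0.001]
ft_force: [-0.9, -0.2, -0.6]
width: -0.002
```

Run:
```python
from h import *
plan(*PT['a'],.073)
plan(*PT['b'],.073)
```

```text
delta [-0.0003  0.0002 -0.0001] rot [-0.06 -0.03  0.13] t 4.1 tcp [ 0.6544 -0.1457  0.0729] F [-0.9  -0.17 -0.64] w -0.0
delta [ 0.0649 -0.0846  0.    ] rot [-0.06 -0.03  0.13] t 4.1 tcp [ 0.6544 -0.1457  0.0729] F [-0.9  -0.17 -0.64] w -0.0
```

>>> servo_tool(delta_pos=[[0, 0, -0.027], [0.032, -0.042, -0.027], [0.064, -0.085, -0.027], [0.064, -0.085, -0.027], [0.064, -0.085, -0.01], [0.064, -0.085, -0.006], [0.064, -0.085, -0.004], [0.064, -0.085, -0.002], [0.064, -0.085, 0], [0.064, -0.085, 0]], angular=[[0, 0, 0], [0, 0, 0], [0, 0, 0], [0, 0, 0], [0, 0, 0], [0, 0, 0], [0, 0, 0], [0, 0, 0], [0, 0, 0], [0, 0, 0]], grip=[-1, -1, -1, -1, -1, -1, -1, -1, -1, -1])

```text
time_s: 5.35
tcp_pos: [0.5867, -0.0636, 0.073]
orientation: [0.785, 0.619, -0.0, -0.001]
ft_force: [-0.4, 0.2, 0.7]
width: -0.001
```

Run:
```python
from h import *
plan(*PT['c'],.073)
```

```text
delta [-0.0639 -0.0848  0.0001] rot [-0.06 -0.03  0.13] t 5.35 tcp [ 0.5867 -0.0636  0.073 ] F [-0.43  0.18  0.66] w -0.0
```

>>> servo_tool(delta_pos=[[0, 0, -0.027], [-0.032, -0.042, -0.027], [-0.064, -0.085, -0.027], [-0.064, -0.085, -0.027], [-0.064, -0.085, -0.01], [-0.064, -0.085, -0.006], [-0.064, -0.085, -0.004], [-0.064, -0.085, -0.002], [-0.064, -0.085, 0], [-0.064, -0.085, 0]], angular=[[0, 0, 0], [0, 0, 0], [0, 0, 0], [0, 0, 0], [0, 0, 0], [0, 0, 0], [0, 0, 0], [0, 0, 0], [0, 0, 0], [0, 0, 0]], grip=[-1, -1, -1, -1, -1, -1, -1, -1, -1, -1])

```text
time_s: 6.6
tcp_pos: [0.4892, -0.1061, 0.0731]
orientation: [0.785, 0.619, -0.0, -0.001]
ft_force: [-0.3, -0.1, 0.4]
width: -0.002
```

>>> servo_tool(delta_pos=[[0, 0, -0.03], [0, 0, -0.08], [-0.05, 0.04, -0.127], [-0.1, 0.085, -0.127], [-0.13, 0.085, -0.127], [-0.13, 0.085, -0.127], [-0.13, 0.085, -0.127], [-0.13, 0.085, -0.127]], angular=[[0, 0, 0], [0, 0, 0], [0, 0, 0], [0, 0, 0], [0, 0, 0], [0, 0, 0], [0, 0, 0], [0, 0, 0]], grip=[-1, -1, -1, -1, -1, -1, -1, -1])

```text
time_s: 7.6
tcp_pos: [0.5416, -0.2511, 0.2002]
orientation: [0.785, 0.62, -0.0, -0.001]
ft_force: [0.1, -0.5, 0.9]
width: 0.002
```

```bash
cat > chk.py <<'E'
from h import *
import sys
def stat(W,p,d,tag):
    h=cv2.cvtColor(p,cv2.COLOR_RGB2HSV)
    b=(h[...,0]>95)&(h[...,0]<130)&(h[...,1]>110)&(d>0)&(W[...,2]>.06)&(W[...,2]<.09)
    rel=W[...,:2]-C; lx=rel@bx; ly=rel@by
    for k,(x,y) in dict(a=(.085,0),b=(0,.065),c=(-.085,0),d=(0,-.065)).items():
        m=b&(abs(lx-x)<(.015 if x else .06))&(abs(ly-y)<(.015 if y else .04))
        print(tag,k,m.sum(),W[m].mean(0).round(4) if m.any() else None,np.median(W[m][:,2]).round(4) if m.any() else None)
    m=(W[...,2]>.066)&(W[...,2]<.09)&(abs(lx)<.11)&(abs(ly)<.09)&(d>0)
    m=(abs(abs(lx)-.083)<.008)&(abs(abs(ly)-.063)<.008)&(d>0);print(tag,"corners z",np.median(W[m][:,2]))
s=observe();print(s["tcp_pos"],s["ft_force"],s["time_s"])
p,d=snapshot("wrist");cv2.imwrite("pics/w2.png",p[:,:,::-1])
c=camera_info("wrist");K=c["intrinsics"];T=c["T_tool_cam"]
v,u=np.mgrid[:480,:640];P=np.stack([(u-K[0,2])/K[0,0]*d,(v-K[1,2])/K[1,1]*d,d],-1)
W=Ro.from_quat(s["orientation"]).apply((P@T[:3,:3].T+T[:3,3]).reshape(-1,3)).reshape(P.shape)+s["tcp_pos"]
stat(W,p,d,"wrist")
p,d=snapshot("top");cv2.imwrite("pics/t2.png",p[:,:,::-1]);stat(cloud("top",d),p,d,"top")
E
python3 chk.py
```

```text
[ 0.54163957 -0.25112864  0.20015817] [ 0.08412378 -0.54853351  0.85580262] 7.6
wrist a 2427 [ 0.6539 -0.1512  0.0795] 0.0797
wrist b 0 None None
wrist c 2375 [ 0.4878 -0.1115  0.0796] 0.0797
wrist d 3553 [ 0.5562 -0.1917  0.0799] 0.0799
wrist corners z 0.0719411811764305
top a 224 [ 0.656  -0.1463  0.0801] 0.0802
top b 370 [ 0.5866 -0.0614  0.0799] 0.0798
top c 240 [ 0.487  -0.1058  0.0797] 0.0796
top d 381 [ 0.5562 -0.1901  0.0798] 0.0798
top corners z 0.0745835332636364
```

View pics/w2.png

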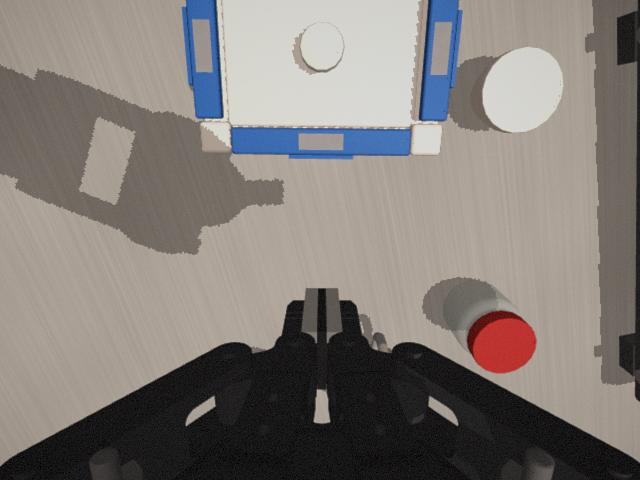

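View pics/t2.png

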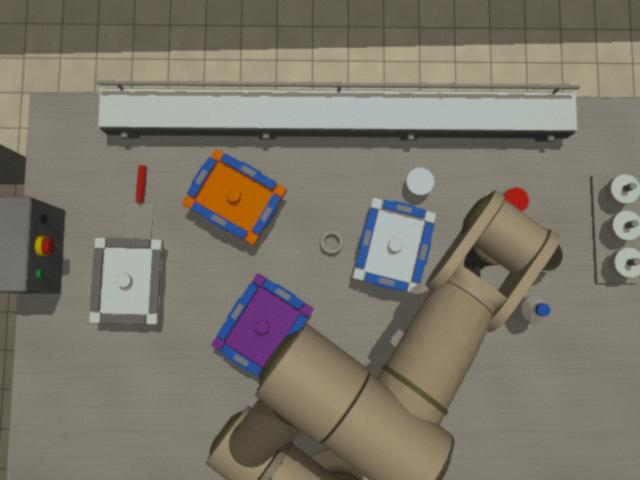

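All four sections are still up (0.080), and I felt no contact at TCP z = 0.073. So the shut fingertips must end short of the nominal TCP. I'll measure them in the wrist depth image.

Run:
```python
from h import *
s=observe();p,d=snapshot("wrist")
c=camera_info("wrist");K=c["intrinsics"];T=c["T_tool_cam"]
v,u=np.mgrid[:480,:640];P=np.stack([(u-K[0,2])/K[0,0]*d,(v-K[1,2])/K[1,1]*d,d],-1)
Q=P@T[:3,:3].T+T[:3,3]
for r in range(280,345,5): print(r,[Q[r,k].round(4).tolist() for k in (312,322,332)])
print((np.linalg.inv(T)@[0,0,0,1]), "TCP px",K@(np.linalg.inv(T)@[0,0,0,1])[:3]/(np.linalg.inv(T)@[0,0,0,1])[2])
cv2.imwrite("pics/w3.png",cv2.resize(p[260:440,240:420,::-1],None,fx=3.3,fy=3.3,interpolation=cv2.INTER_CUBIC))
```

```text
280 [[-0.0868, -0.0095, 0.1989], [-0.0879, 0.0013, 0.2013], [-0.0872, 0.0122, 0.1998]]
285 [[-0.0932, -0.0096, 0.2001], [-0.0929, 0.0013, 0.1993], [-0.0932, 0.0123, 0.2]]
290 [[0.01, -0.003, -0.0357], [0.0105, 0.001, -0.0367], [0.0103, 0.005, -0.0364]]
295 [[0.0101, -0.0029, -0.0405], [0.0102, 0.001, -0.0408], [0.0103, 0.0049, -0.0409]]
300 [[0.0104, -0.0028, -0.0455], [0.0105, 0.001, -0.0457], [0.01, 0.0048, -0.0447]]
305 [[0.0098, -0.0027, -0.0483], [0.0098, 0.001, -0.0484], [0.0103, 0.0047, -0.0493]]
310 [[0.0101, -0.0026, -0.0528], [0.0103, 0.001, -0.0532], [0.0106, 0.0045, -0.0537]]
315 [[0.0101, -0.0025, -0.0566], [0.0102, 0.001, -0.0567], [0.0109, 0.0044, -0.0581]]
320 [[0.0105, -0.0024, -0.0607], [0.0107, 0.001, -0.0611], [0.0105, 0.0044, -0.0607]]
325 [[0.0104, -0.0023, -0.0639], [0.0103, 0.001, -0.0636], [0.0098, 0.0043, -0.0628]]
330 [[0.01, -0.0023, -0.0662], [0.0107, 0.001, -0.0675], [0.0107, 0.0042, -0.0674]]
335 [[0.0094, -0.0022, -0.0684], [0.0087, 0.001, -0.0671], [0.0091, 0.0042, -0.0678]]
340 [[0.0117, -0.0021, -0.0748], [0.0069, 0.001, -0.0673], [0.0115, 0.004, -0.0745]]
[-7.62662799e-04  1.99638914e-02  1.86769026e-01  1.00000000e+00] TCP px [319.90159624 278.10250292   1.        ]
```

View pics/w3.png

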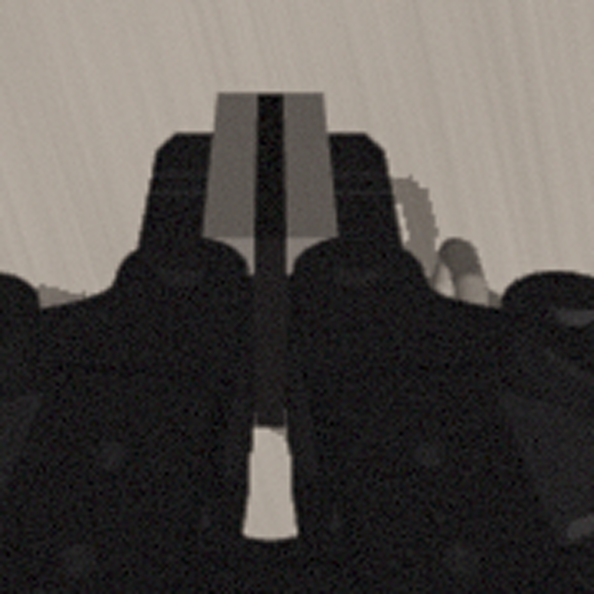

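The tips end about 34 mm short of the TCP, seen in pixel row 288 at tool z ≈ -0.034. Contact should therefore come at TCP z ≈ 0.046. I'll go back to rim_d and approach in force-checked steps.

```bash
python3 - <<'E'
from h import *
plan(*PT['d'],.051)
E
python3 -c "
import station;print([n for n in dir(station) if 'grip' in n.lower() or 'depth' in n.lower()])"
```

```text
delta [0.064  0.0003 0.1492] rot [-0.05 -0.02  0.19] t 7.75 tcp [ 0.5417 -0.2515  0.2002] F [ 0.11  0.42 -0.56] w -0.0
['grip_depth']
```

>>> servo_tool(delta_pos=[[0.032, 0, 0], [0.063, 0, 0.03], [0.063, 0, 0.08], [0.063, 0, 0.12], [0.063, 0, 0.14], [0.063, 0, 0.15], [0.063, 0, 0.15]], angular=[[0, 0, 0], [0, 0, 0], [0, 0, 0], [0, 0, 0], [0, 0, 0], [0, 0, 0], [0, 0, 0]], grip=[-1, -1, -1, -1, -1, -1, -1])

```text
time_s: 8.62
tcp_pos: [0.5564, -0.19, 0.0506]
orientation: [0.785, 0.62, 0.0, -0.0]
ft_force: [0.8, 0.0, 0.2]
width: 0.0
```

>>> servo_tool(delta_pos=[[0, 0, 0.002], [0, 0, 0.004], [0, 0, 0.004]], angular=[[0, 0, 0], [0, 0, 0], [0, 0, 0]], grip=[-1, -1, -1])

```text
time_s: 9.0
tcp_pos: [0.557, -0.1902, 0.0477]
orientation: [0.785, 0.62, 0.0, 0.001]
ft_force: [0.3, 1.5, 5.0]
width: 0.004
```

>>> servo_tool(delta_pos=[[0, 0, 0.001], [0, 0, 0.002], [0, 0, 0.002]], angular=[[0, 0, 0], [0, 0, 0], [0, 0, 0]], grip=[-1, -1, -1])

```text
time_s: 9.38
tcp_pos: [0.5569, -0.1902, 0.0453]
orientation: [0.785, 0.62, 0.0, 0.0]
ft_force: [1.0, 0.0, -0.6]
width: 0.007
```

Run:
```python
from h import *
print(grip_depth)
plan(*PT['d'],.04)
p,d=snapshot("wrist");cv2.imwrite("pics/w4.png",p[:,:,::-1])
```

```text
0.0187
delta [ 0.001  -0.0004  0.0053] rot [0.07 0.   0.21] t 9.375 tcp [ 0.5569 -0.1902  0.0453] F [ 0.97  0.05 -0.62] w 0.01
```

View pics/w4.png

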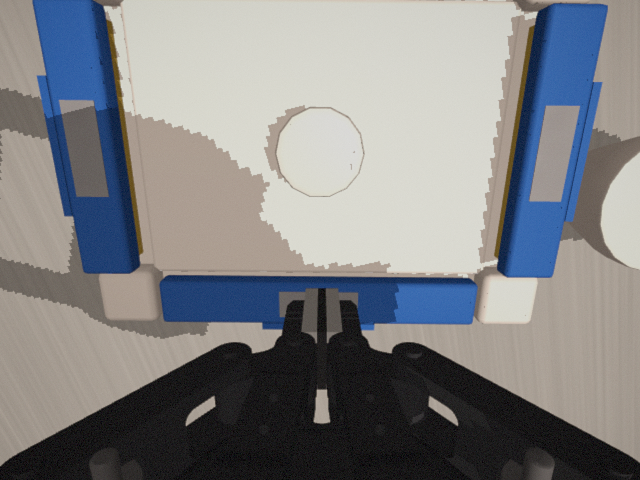

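Force rose to 5 N at TCP z = 0.0477 and dropped to about 0 at 0.0453. In the picture rim_d looks lower: no yellow band shows, while a and c still show theirs. I'll press down to the stop to be sure.

>>> servo_tool(delta_pos=[[0, 0, 0.001], [0, 0, 0.002], [0, 0, 0.0035], [0, 0, 0.0045], [0, 0, 0.0045]], angular=[[0, 0, 0], [0, 0, 0], [0, 0, 0], [0, 0, 0], [0, 0, 0]], grip=[-1, -1, -1, -1, -1])

```text
time_s: 10.05
tcp_pos: [0.5569, -0.1903, 0.0417]
orientation: [0.785, 0.62, 0.0, 0.001]
ft_force: [-2.6, 1.1, 8.3]
width: -0.0
```

>>> servo_tool(delta_pos=[[0, 0, -0.02], [0, 0, -0.1], [0, 0, -0.16], [-0.03, 0, -0.16], [-0.03, 0, -0.16]], angular=[[0, 0, 0], [0, 0, 0], [0, 0, 0], [0, 0, 0], [0, 0, 0]], grip=[-1, -1, -1, -1, -1])

```text
time_s: 10.68
tcp_pos: [0.5498, -0.2208, 0.2028]
orientation: [0.785, 0.619, 0.001, 0.002]
ft_force: [-0.2, -0.3, -0.7]
width: 0.002
```

```bash
python3 chk.py; python3 -c "
from h import *
plan(*PT['a'],.043)"
```

```text
[ 0.54977584 -0.22080112  0.20283046] [-0.15121196 -0.27291933 -0.74853252] 10.675
wrist a 2620 [ 0.6553 -0.1438  0.0795] 0.0797
wrist b 1982 [ 0.5866 -0.0723  0.0794] 0.0797
wrist c 2642 [ 0.4899 -0.1037  0.0796] 0.0797
wrist d 3125 [ 0.556  -0.191   0.0717] 0.0717
wrist corners z 0.07193932001230882
top a 228 [ 0.6561 -0.1467  0.0803] 0.0804
top b 368 [ 0.5865 -0.0613  0.0797] 0.0797
top c 237 [ 0.4873 -0.1048  0.0797] 0.08
top d 205 [ 0.582  -0.1948  0.0719] 0.0718
top corners z 0.07399184812225686
delta [0.0953 0.0853 0.1579] rot [ 0.03 -0.02  0.19] t 10.775 tcp [ 0.5494 -0.2189  0.2009] F [-1.15  0.62  0.78] w -0.0
```

rim_d is shut (0.0717, flush with the corners at 0.072) and the box has not moved. Now rim_a.

>>> servo_tool(delta_pos=[[0.048, 0.043, 0], [0.095, 0.085, 0], [0.095, 0.085, 0.05], [0.095, 0.085, 0.1], [0.095, 0.085, 0.14], [0.095, 0.085, 0.15], [0.095, 0.085, 0.153], [0.095, 0.085, 0.1555], [0.095, 0.085, 0.1575], [0.095, 0.085, 0.159]], angular=[[0, 0, 0], [0, 0, 0], [0, 0, 0], [0, 0, 0], [0, 0, 0], [0, 0, 0], [0, 0, 0], [0, 0, 0], [0, 0, 0], [0, 0, 0]], grip=[-1, -1, -1, -1, -1, -1, -1, -1, -1, -1])

```text
time_s: 12.02
tcp_pos: [0.6546, -0.1463, 0.0424]
orientation: [0.785, 0.62, 0.001, 0.001]
ft_force: [0.3, -0.8, -0.3]
width: -0.003
```

```bash
python3 -c "
from h import *
plan(*PT['a'],.042)
plan(*PT['b'],.042)"
```

```text
delta [ 0.0003 -0.0001  0.0004] rot [ 0.1  -0.01  0.19] t 12.025 tcp [ 0.6546 -0.1463  0.0424] F [ 0.29 -0.84 -0.34] w -0.0
delta [ 0.0656 -0.0849  0.0003] rot [ 0.1  -0.01  0.19] t 12.025 tcp [ 0.6546 -0.1463  0.0424] F [ 0.29 -0.84 -0.34] w -0.0
```

>>> servo_tool(delta_pos=[[0, 0, -0.032], [0.033, -0.042, -0.032], [0.065, -0.085, -0.032], [0.065, -0.085, -0.032], [0.065, -0.085, -0.01], [0.065, -0.085, -0.006], [0.065, -0.085, -0.004], [0.065, -0.085, -0.002], [0.065, -0.085, 0], [0.065, -0.085, 0]], angular=[[0, 0, 0], [0, 0, 0], [0, 0, 0], [0, 0, 0], [0, 0, 0], [0, 0, 0], [0, 0, 0], [0, 0, 0], [0, 0, 0], [0, 0, 0]], grip=[-1, -1, -1, -1, -1, -1, -1, -1, -1, -1])

```text
time_s: 13.28
tcp_pos: [0.587, -0.0635, 0.0421]
orientation: [0.785, 0.62, 0.001, 0.001]
ft_force: [-0.3, 0.7, 0.5]
width: 0.002
```

```bash
python3 -c "
from h import *
plan(*PT['c'],.042)"
```

```text
delta [-0.064  -0.0851 -0.0001] rot [ 0.09 -0.    0.18] t 13.275 tcp [ 0.587  -0.0635  0.0421] F [-0.29  0.67  0.5 ] w 0.0
```

>>> servo_tool(delta_pos=[[0, 0, -0.032], [-0.032, -0.042, -0.032], [-0.064, -0.085, -0.032], [-0.064, -0.085, -0.032], [-0.064, -0.085, -0.01], [-0.064, -0.085, -0.006], [-0.064, -0.085, -0.004], [-0.064, -0.085, -0.002], [-0.064, -0.085, 0], [-0.064, -0.085, 0]], angular=[[0, 0, 0], [0, 0, 0], [0, 0, 0], [0, 0, 0], [0, 0, 0], [0, 0, 0], [0, 0, 0], [0, 0, 0], [0, 0, 0], [0, 0, 0]], grip=[-1, -1, -1, -1, -1, -1, -1, -1, -1, -1])

```text
time_s: 14.52
tcp_pos: [0.4896, -0.1059, 0.0419]
orientation: [0.785, 0.62, 0.001, 0.001]
ft_force: [-1.0, -0.6, 0.5]
width: -0.001
```

>>> servo_tool(delta_pos=[[0, 0, -0.03], [0, 0, -0.09], [0, 0, -0.15], [-0.045, 0.04, -0.16], [-0.09, 0.085, -0.16], [-0.09, 0.085, -0.16], [-0.09, 0.085, -0.16]], angular=[[0, 0, 0], [0, 0, 0], [0, 0, 0], [0, 0, 0], [0, 0, 0], [0, 0, 0], [0, 0, 0]], grip=[-1, -1, -1, -1, -1, -1, -1])

```text
time_s: 15.4
tcp_pos: [0.5509, -0.2128, 0.2016]
orientation: [0.785, 0.62, 0.0, -0.0]
ft_force: [-0.1, -0.1, -0.1]
width: -0.003
```

```bash
python3 chk.py
```

```text
[ 0.55086307 -0.21284182  0.20160573] [-0.06389021 -0.11624128 -0.05080216] 15.4
wrist a 2443 [ 0.6555 -0.1438  0.0715] 0.0717
wrist b 3757 [ 0.587  -0.0673  0.0717] 0.0718
wrist c 2443 [ 0.4899 -0.1037  0.0716] 0.0717
wrist d 3055 [ 0.5563 -0.191   0.0717] 0.0718
wrist corners z 0.07189664988558209
top a 229 [ 0.6558 -0.1458  0.072 ] 0.0719
top b 371 [ 0.5871 -0.0615  0.0719] 0.072
top c 234 [ 0.4878 -0.1044  0.0721] 0.072
top d 158 [ 0.5918 -0.1969  0.0721] 0.072
top corners z 0.07312935908013266
```

View pics/w2.png

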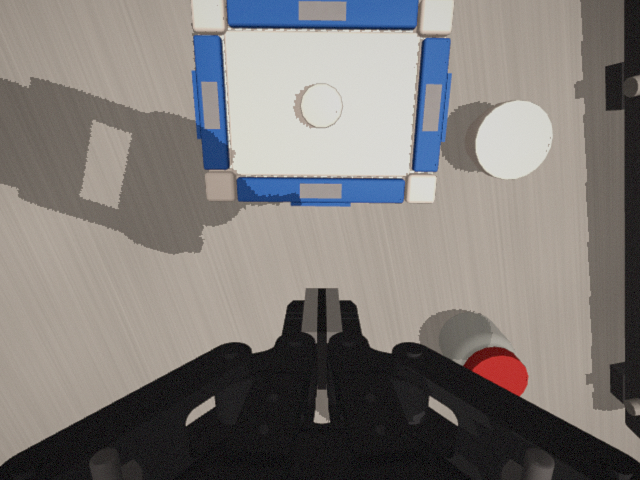

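View pics/t2.png

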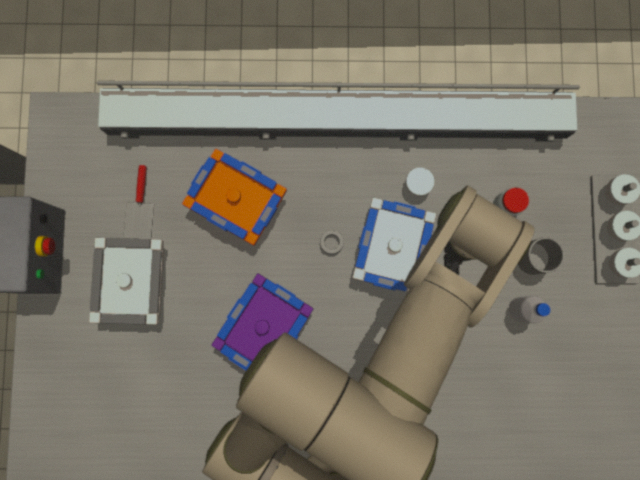

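All four sections measure 0.072 in both cameras, flush with the corners. The box stays at top (396,245), and the neighbouring things are unmoved: die (420,182), ring (331,242), jar (516,200), mug (543,255), spray (536,310). The arm is clear, so I'm handing in.

```bash
python3 -c "
from station import *
print(close_job())"
```

```text
the job is handed in; nothing more can be done
None
```

All four blue rim sections are shut, and the job was handed in at about 15.5 s of the 45 s allowed. I pressed each one at its thumb mark with the closed fingertips, in the order d, a, b, c.

- **Failed first round:** My first pass over all four sections touched nothing. The fingertips end about 32–34 mm short of the stated TCP. The camera check showed every section still at 80 mm, so I measured the tips in the wrist depth image and repeated the round lower. On rim_d I felt about 5 N, then the snap.
- **Last checks:** Both the wrist and top cameras put all four sections at 71.7–72.0 mm, level with the white corners (71.9 mm in the wrist view). The top view's corner reading was about 1 mm higher, at 73.1 mm.
- **Surroundings:** The box and everything else look unmoved in the top view. The wrist force was near zero with the arm clear, and I planned every path to stay clear of the knob.

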